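Close the glue press over its locating pin and hold it down

ROBOT

A 6-joint arm with a two-finger parallel gripper is mounted at the origin on the work surface. World frame = base frame: x ahead of the robot, y to its left, z up, the work surface at z = 0. Lengths are in m, angles in rad, forces in N, time in s.
With the tool pointing down it reaches from about 0.375 to 0.975 m from the base axis. Payload 3.8 kg.
Tool frame: the origin (TCP) lies midway between the tips of the shut fingers; the grasp point (between the pads) lies 19 mm behind it; z points along the fingers, y is the line along which they close (so a half turn about z gives the same grasp; the last joint's range is limited). The gripper opens to 85 mm and grips with 20 to 120 N. Pads are 22 mm wide; open, the fingers measure 114 mm over their backs; the gripper's body (76 mm by 85 mm) begins 54 mm behind the grasp point. The pads swing forward as they close: fully open they stand 13 mm farther back than shut.
Start: joints at [1.247, 0.264, 1.604, -0, 1.274, -0.037], TCP at [0.191, 0.647, 0.231] pointing down, gripper open.
Joint ranges: [-2.63, 2.63], [-0.94, 2.18], [0.31, 2.57], [-1.31, 4.45], [0, 2.66], [-2.55, 2.55]. Speed limits (rad/s): [2.57, 2.57, 3.14, 3.14, 3.14, 3.14].

INTERFACE

Orientations are given as a rotation vector (axis times angle).
In Python, from workcell import status, read_camera, workorder, masks_of gives the robot as it stands.
- The arm moves only by the tool drive_tool, never from a script. Its argument "rows" is a list of rows, each a list of 7 numbers: the turn, a rotation vector about the tool's x, y, z in degrees, then the shift along the tool's x, y, z in m, then the opening, from 0 (shut) to 1 (fully open). In form: [[ax, ay, az, tx, ty, tz, claw], ...]. A call has 1 to 8 rows; each row shifts and turns the commanded pose from where the row before left it, along the tool's axes as they then stand; what a row does not reach is not made up. A row lasts 1/12 s, in which the tool goes at most 41.7 mm and 7.16 degrees, less where a joint would pass 70% of its speed; a pose out of reach is approached as far as the arm can. A call is refused whole if a number of a shift passes 0.0417 or a number of a turn 7.16, either way. A call with a gripper value outside its range is refused whole. The fingers move at their own pace and stop on an object; "force" is the grip in N (left out, the last holds). Time passes only in rows, so rows that do not move let the fingers close. It gives the time, the measured TCP pose, the force, the opening and the grip force at its end, in the units of the state.
- status.read_state(): the state, without advancing time (a new reading comes with each control period).
- read_camera(name): name is "side" or "top"; returns a dict with "color" (480x640x3 uint8, red, green, blue), "intrinsics" (3x3 intrinsics, pixels), "D" ([k1, k2, p1, p2, k3] as OpenCV has them; the pictures are not rectified), "world_from_camera" (4x4, takes a point from camera to world coordinates). Camera axes: x right, y up, looking along -z (the intrinsics and any distortion apply to the point x, -y, -z); pixel columns grow to the right and rows downward; lengths in m; the calibration is good to about 2 mm. A picture is of the moment at which its call begins. There is no depth.
- workorder.finish_job(): hands the job in; it is judged then, once.
Trained networks look in a picture, given as the dict that the camera call returned (one of the last four; its "shot" number tells which), for a name from the list of things; names that differ only in an ending like _2 or _b are one class to them, and where a whole thing is asked for, a point or a joint stands for the part that bears it (a point fixed in the world has none). Each returns a list of dicts, best first, with "score" (0 to 1); they miss things now and then, are a little off and sometimes report something else, mostly with a low value. They report only what shows in the picture. A call takes as long as a camera call. They do not tell look-alikes from the thing itself.
- masks_of(picture, name): "mask" (480x640 bool, what is visible of it) and "bbox" ([left, top, right, bottom] in pixels, round what is visible of it).
The state is a dict: "time": time; "q": joint angles; "joint_vel": joint speeds; "joint_torque": joint torques, N m; "tool_pos": TCP position; "tcp_rot": TCP orientation; "wrist_force": force on the tool from outside, world axes, zero at the start; "torque": the same for the moment, N m; "width": opening from 0.0 (shut) to 1.0 (fully open); "grip_force": force on a finger pad.
Only numpy, scipy, OpenCV 4.12 (cv2) and the standard library are available. Lean on these libraries where they do the work, as an engineer would, in place of code of your own. Each camera call takes 0.05 s, during which the arm holds its last target. There are 200 camera calls.

TASK

Freshly glued pendants lie on the pad of the small glue press. Pick the cover plate up by its bar, lay it between the press's rails so that the hole in its underside drops over the locating pin hidden beneath it (slide it along until it does), then press it fully down onto the ledges against the spring pad. Finish while holding: still holding the cover pressed fully down with the fingers so that the glue can take, and leave the jar, can and bottle where they are.

Things in the scene. Friction and masses are not known exactly. Their poses are not given: they have to be found in the camera images.
- press_base: Fixed aluminium glue press, 150 (x) x 110 (y) x 42 mm high, on the bench, open at both x ends. Origin: centre of its underside; x runs along its two rails. Inside each rail is a ledge, top 20 mm above the bench, inner edge at y = +-22.5 mm: the pressed cover ends flat on both. Between the ledges lies the spring pad, top 25 mm above the bench when up, with a slot along y = 0 for the pin.
- rails (a point): Point midway between the press's rails at crest height, 42 mm above the press's origin; axes as the press. The rails' inner faces are 65 mm apart (y = +-32.5 mm) up to 36 mm above the bench, then bevel outwards at about 45 degrees to crests 78 mm apart.
- slot (a point): Middle of the slot at pin-top height, 32 mm above the press's origin; axes as the press. The fixed upright steel pin (round, 8 mm thick, top 2.5 mm tapering to 4.4 mm) stands at y = 0, anywhere from x = -20 to +20 mm of here, not reported: see it from above or find it by feel. With the hole not over the pin, a level cover rides with its underside 32 mm above the bench.
- pad (a joint): Downward travel (m) of the black rubber-faced spring pad, 116 x 38 mm: 0 = up. The cover dropped over the pin rests on it, underside 25 mm above the bench; pressed 5 mm further it lies on the ledges (underside 20 mm), joint 0.005. The pad resists with about 6 N at 0, growing 1.4 N per mm to 13 N at 0.005; the cover's weight alone does not push it down.
- cover: Loose aluminium plate, 100 (x) x 60 (y) x 18 mm, about 0.3 kg, on its top an upright dark wooden bar, centred, 60 mm long in x, 14 mm thick in y, 40 mm high (top 58 mm above the underside): pinch it across y. Origin: centre of the underside. In the middle of the underside a blind square hole, 14 x 14 mm, 14 mm deep, small chamfer, for the pin. May go on either way round.
- bead_jar: Bystander: clear jar with steel lid, 56 mm across, 75 mm high; origin at the centre of its underside.
- drink_can: Bystander: red can, 66 mm across, 115 mm high; origin at the centre of its underside.
- glue_bottle: Bystander: white bottle, 40 mm across, 100 mm high; origin at the centre of its underside.
Not all that is in view belongs to the job. What is shaped like the cover but green is not meant. Leave any orange look-alike of the press_base alone.

How it is judged:
On the way, in this order (a step that is already met when the one before it is completed fails the run):
1. the cover is lifted clear of the bench (height (world z) of cover above 0.045 m), for 0.1 s.
2. the cover has dropped over the pin, level between the rails (x of cover in the frame of press_base between -0.028 and 0.028 m and y of cover in the frame of press_base between -0.006 and 0.006 m and z of cover in the frame of press_base between 0.015 and 0.028 m and angle between cover's own z axis and vertical below 0.06 rad), for 0.1 s.
At the end, for the whole second after the job is handed in: The cover lies level (0.03 rad) between the rails, along them (0.1 rad), over the pin (within 28 mm of the press's middle along the rails), its underside within 2 mm of the ledges (20 mm above the bench), the pad pushed down over 3.5 mm, at rest, and the fingers still hold it with over 4 N (x of cover in the frame of press_base between -0.028 and 0.028 m and y of cover in the frame of press_base between -0.006 and 0.006 m and z of cover in the frame of press_base between 0.017 and 0.022 m and angle between cover's own z axis and vertical below 0.03 rad and angle between the x axis of cover and the x axis of press_base, either way round below 0.1 rad and value of joint pad above 0.0035 m and contact force between the fingers and cover above 4 N and linear speed of cover below 0.01 m/s); the arm keeps its last pose, push and grip.
It fails at once if the jar is pushed away or knocked over (distance of bead_jar from where it was at the start of the episode above 0.03 m).
It fails at once if the can is pushed away or knocked over (distance of drink_can from where it was at the start of the episode above 0.03 m).
It fails at once if the bottle is pushed away or knocked over (distance of glue_bottle from where it was at the start of the episode above 0.03 m).
It also fails if it takes over 46 s, if anything falls off the work surface, if the arm or the gripper's body presses on something with over 40 N, if the wrist force passes 120 N, or if a joint passes its speed limit or range.

## Working session

There is one attempt and no reset: what is moved stays moved. The work goes in short steps, Python scripts to look and compute and a tool call to move; the robot and the scene stay as the last step left them, time stands still between calls to the robot, and variables do not carry over. Pictures are saved under pics/ and viewed, at most 10 in all, crops included, and the job is handed in when it is done.

Besides the shell and the picture viewer there is one more tool, called in YAML: its name, and indented under it one key for each argument. drive_tool: Moves the arm, as the interface text tells. Its arguments: {"type":"object","properties":{"rows":{"type":"array"},"force":{"type":"number"}},"required":["rows"]}

```bash
ls; mkdir -p pics; cat > h.py <<'E'
import numpy as np, cv2
from workcell import status, read_camera, workorder, masks_of
def ray(p,uv):
    uv=np.array(uv,float).reshape(-1,1,2)
    n=cv2.undistortPoints(uv,np.array(p["intrinsics"],float),np.array(p["D"],float)).reshape(-1,2)
    T=np.array(p["world_from_camera"]); d=np.c_[n[:,0],-n[:,1],-np.ones(len(n))]@T[:3,:3].T
    return T[:3,3],d
def atz(p,uv,z):
    o,d=ray(p,uv); return o+d*((z-o[2])/d[:,2])[:,None]
def proj(p,X):
    T=np.linalg.inv(np.array(p["world_from_camera"])); X=np.atleast_2d(X)@T[:3,:3].T+T[:3,3]
    X=X*[1,-1,-1]
    return cv2.projectPoints(X,np.zeros(3),np.zeros(3),np.array(p["intrinsics"],float),np.array(p["D"],float))[0].reshape(-1,2)
def save(p,n): cv2.imwrite(n,p["color"][:,:,::-1])
E
python3 - <<'E'
from h import *
for c in ("top","side"):
    p=read_camera(c); save(p,f"pics/{c}1.png"); print(c,np.round(p["world_from_camera"],3).tolist(),np.round(p["intrinsics"],1).tolist(),p["D"])
    for n in ("press_base","cover","pad","bead_jar","drink_can","glue_bottle"):
        print(n,[(round(m["score"],2),list(map(int,m["bbox"]))) for m in masks_of(p,n)])
s=status.read_state(); print(s)
E
```

```text
pics
top [[0.023, 0.997, -0.079, 0.423], [-1.0, 0.022, -0.01, 0.018], [-0.008, 0.079, 0.997, 1.141], [0.0, 0.0, 0.0, 1.0]] [[514.9, 0.0, 317.0], [0.0, 514.9, 240.9], [0.0, 0.0, 1.0]] [-0.15068252  0.          0.          0.          0.        ]
press_base [(0.66, [366, 214, 432, 289]), (0.59, [397, 311, 458, 391])]
cover [(0.89, [243, 209, 284, 261]), (0.6, [178, 215, 229, 266])]
pad [(0.84, [383, 224, 411, 279]), (0.66, [418, 320, 439, 378])]
bead_jar [(0.61, [384, 121, 411, 157])]
drink_can [(0.93, [226, 115, 263, 161])]
glue_bottle [(0.62, [342, 112, 361, 137])]
side [[0.844, 0.264, -0.468, -0.023], [-0.537, 0.416, -0.734, -0.836], [0.001, 0.871, 0.492, 0.63], [0.0, 0.0, 0.0, 1.0]] [[561.1, 0.0, 317.1], [0.0, 561.1, 224.1], [0.0, 0.0, 1.0]] [-0.08755425  0.          0.          0.          0.        ]
press_base [(0.67, [305, 247, 398, 316]), (0.63, [212, 304, 325, 397]), (0.28, [415, 185, 435, 231])]
cover [(0.76, [267, 194, 312, 232])]
pad [(0.96, [233, 322, 301, 368]), (0.87, [328, 263, 381, 297])]
bead_jar [(0.95, [431, 213, 461, 258])]
drink_can [(0.65, [336, 147, 366, 196])]
glue_bottle [(0.9, [416, 187, 433, 236])]
{'time': 0.7, 'q': array([ 1.24709037e+00,  2.63845806e-01,  1.60394577e+00,  1.88991613e-05,
        1.27372093e+00, -3.68829590e-02]), 'joint_vel': array([-0.00036402, -0.00092547,  0.00033772,  0.00073469,  0.00128411,
       -0.00228955]), 'joint_torque': array([-7.11170378e-04, -5.14837217e+01, -3.67613447e+01, -1.95859116e-04,
        3.69638983e-04, -1.56584071e-05]), 'tool_pos': array([0.1909519 , 0.647445  , 0.23134561]), 'tcp_rot': array([-4.49005841e-01, -3.10933702e+00, -1.28943513e-04]), 'wrist_force': array([ 0.26675536, -0.76166445, -0.42691543]), 'torque': array([-0.02771701, -0.01472617, -0.02299145]), 'grip_force': 0.0, 'width': 0.9987806242848443}
```

View pics/top1.png

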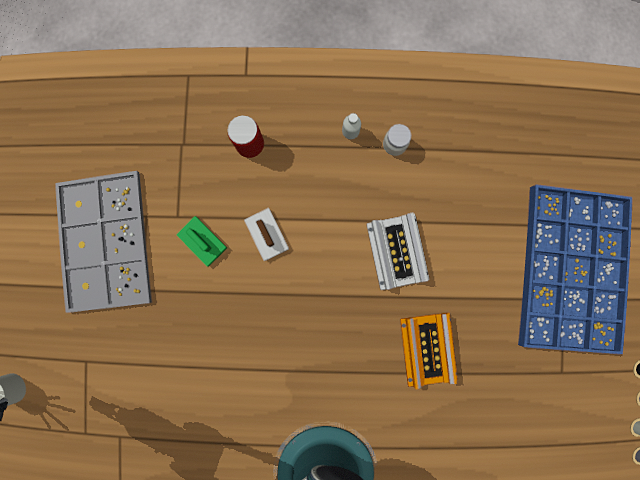

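View pics/side1.png

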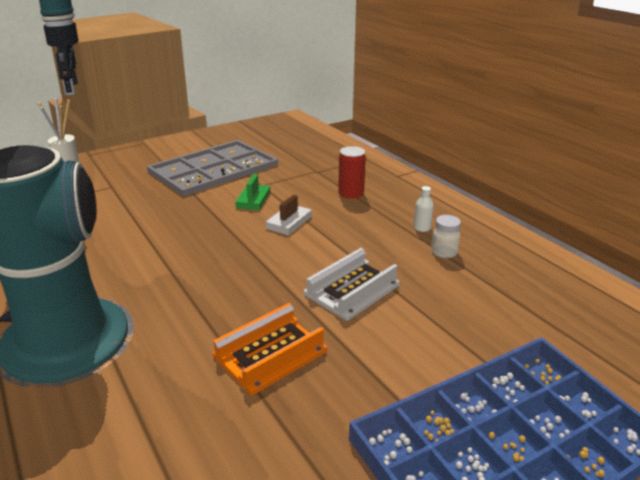

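The top view shows the real (white) cover near (266,235), the silver press near (400,251), and the orange (428,350) and green (203,240) decoys. The can is at (245,137), the bottle at (352,125) and the jar at (398,138). Next I'll enlarge the press and the cover.

```bash
python3 - <<'E'
from h import *
p=read_camera("top"); c=p["color"][:,:,::-1]
a=cv2.resize(c[205:295,358:440],None,fx=5,fy=5,interpolation=cv2.INTER_CUBIC)[:450,:]
b=cv2.resize(c[202:268,235:295],None,fx=5,fy=5,interpolation=cv2.INTER_CUBIC)
out=np.zeros((450,a.shape[1]+b.shape[1],3),np.uint8); out[:,:a.shape[1]]=a; out[:b.shape[0],a.shape[1]:]=b
cv2.imwrite("pics/crop1.png",out); print(out.shape,a.shape,b.shape)
E
```

```text
(450, 710, 3) (450, 410, 3) (330, 300, 3)
```

View pics/crop1.png

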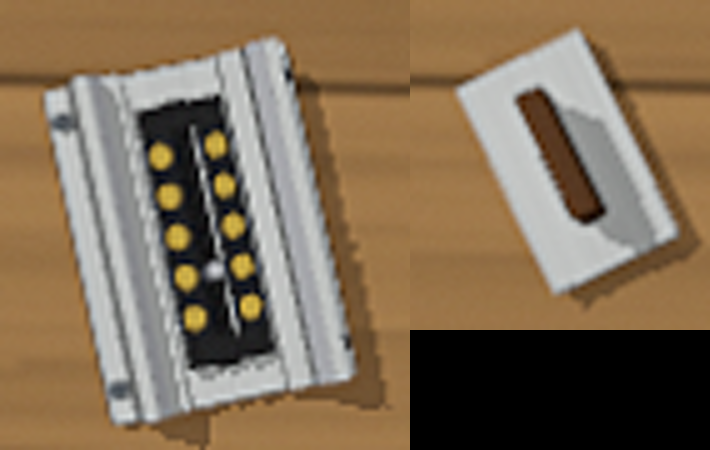

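```bash
cat > fit.py <<'E'
from h import *
from scipy.optimize import least_squares
p=read_camera("top"); 
A=lambda L,u0,v0:[((x+.5)/5-.5+u0,(y+.5)/5-.5+v0) for x,y in L]
def fit(loc,pix,x0):
    loc=np.array(loc); pix=np.array(pix)
    def w(s): c,n=np.cos(s[2]),np.sin(s[2]); return np.c_[s[0]+c*loc[:,0]-n*loc[:,1],s[1]+n*loc[:,0]+c*loc[:,1],loc[:,2]]
    r=least_squares(lambda s:(proj(p,w(s))-pix).ravel(),x0); return r.x,np.round(r.fun.reshape(-1,2),1).tolist()
# press x axis along image up (world +x)
pad=A([(138,113),(222,97),(273,352),(190,368)],358,205)
lp=[(.058,.019,.025),(.058,-.019,.025),(-.058,-.019,.025),(-.058,.019,.025)]
s,r=fit(lp,pad,[.45,-.15,0]); print("press pad",s,np.degrees(s[2]),r)
cv=A([(48,88),(167,28),(268,235),(146,293)],235,202)
lc=[(.05,.03,.018),(.05,-.03,.018),(-.05,-.03,.018),(-.05,.03,.018)]
t,r=fit(lc,cv,[.45,.1,.4]); print("cover",t,np.degrees(t[2]),r)
b=atz(p,A([(119,92),(184,220),(152,156)],235,202),.058); print("bar",b, np.degrees(np.arctan2(*(b[0]-b[1])[[1,0]])))
q=atz(p,A([(214,270)],358,205),.032)[0]; d=q[:2]-s[:2]; c,n=np.cos(s[2]),np.sin(s[2]); print("pin",q,"in press",d@[c,n],d@[-n,c])
out=atz(p,A([(45,90),(278,38),(355,378),(115,425)],358,205),.042);print(out,out.mean(0))
out=out[:,:2];print(np.linalg.norm(out-np.roll(out,1,0),axis=1))
for k in ("bead_jar","drink_can","glue_bottle"):
    m=masks_of(p,k)[0]["bbox"]; print(k,atz(p,[((m[0]+m[2])/2,(m[1]+m[3])/2)],.05))
E
python3 fit.py
```

```text
press pad [ 0.49364483 -0.14888776  0.21170472] 12.129786943816725 [[-0.2, -0.6], [-0.0, -0.6], [0.3, 0.5], [-0.1, 0.7]]
cover [0.52556323 0.14187962 0.4792347 ] 27.458125991279516 [[-0.2, 0.2], [0.4, 0.3], [-0.0, -0.5], [-0.2, -0.0]]
bar [[0.55079902 0.15458008 0.058     ]
 [0.49698113 0.12522903 0.058     ]
 [0.52382316 0.13964084 0.058     ]] 28.607034590951727
pin [ 0.47686199 -0.15155785  0.032     ] in press -0.016969205049709044 0.0009160567477114355
[[ 0.55218535 -0.07627337  0.042     ]
 [ 0.57717888 -0.17688391  0.042     ]
 [ 0.43135504 -0.21148423  0.042     ]
 [ 0.40937626 -0.10850888  0.042     ]] [ 0.49252388 -0.1432876   0.042     ]
[0.14640206 0.1036685  0.14987252 0.10529477]
bead_jar [[ 0.7341641  -0.14051546  0.05      ]]
drink_can [[ 0.76866373 -0.03983672  0.05      ]]
glue_bottle [[ 0.76568874 -0.03867525  0.05      ]]
```

The pin shows at crop (214,270). That puts it at x ≈ -17 mm in the press frame with y ≈ 0, which fits the slot. First I turn the tool so it closes across the bar.

drive_tool:
  rows:
    - [0,0,-6.27,0,0,0,1]
    - [0,0,-6.27,0,0,0,1]
    - [0,0,-6.27,0,0,0,1]
    - [0,0,-6.27,0,0,0,1]
    - [0,0,-6.27,0,0,0,0.8]
    - [0,0,-6.27,0,0,0,0.8]
    - [0,0,-6.27,0,0,0,0.8]
    - [0,0,0,0,0,0,0.8]

```text
time: 1.62
tool_pos: [0.191, 0.6474, 0.2313]
tcp_rot: [-0.75, 3.051, -0.0]
wrist_force: [-0.6, 0.1, 0.4]
width: 0.799
grip_force: 0.0
```

```bash
cat > d.py <<'E'
import sys; from h import *
from scipy.spatial.transform import Rotation as R
s=status.read_state(); r=R.from_rotvec(s["tcp_rot"]); M=r.as_matrix()
print("t",round(s["time"],2),"pos",np.round(s["tool_pos"],4),"yaw_y",np.round(np.degrees(np.arctan2(M[1,1],M[0,1])),2),"z",np.round(M[:,2],4),"w",round(s["width"],3),"grip",s["grip_force"],"F",np.round(s["wrist_force"],1))
if len(sys.argv)>3: print("tool delta",np.round(M.T@(np.array(list(map(float,sys.argv[1:4])))-s["tool_pos"]),4))
E
python3 d.py 0.525 0.141 0.231
```

```text
t 1.62 pos [0.191  0.6474 0.2313] yaw_y 117.61 z [ 0. -0. -1.] w 0.799 grip 0.0 F [-0.6  0.1  0.4]
tool delta [-6.130e-02 -6.035e-01  3.000e-04]
```

drive_tool:
  rows:
    - [0,0,0,-0.0041,-0.0402,0,0.8]
    - [0,0,0,-0.0041,-0.0402,0,0.8]
    - [0,0,0,-0.0041,-0.0402,0,0.8]
    - [0,0,0,-0.0041,-0.0402,0,0.8]
    - [0,0,0,-0.0041,-0.0402,0,0.8]
    - [0,0,0,-0.0041,-0.0402,0,0.8]
    - [0,0,0,-0.0041,-0.0402,0,0.8]
    - [0,0,0,-0.0041,-0.0402,0,0.8]

```text
time: 2.28
tool_pos: [0.369, 0.3755, 0.2316]
tcp_rot: [-0.741, 3.052, 0.0]
wrist_force: [0.2, -0.0, 0.8]
width: 0.799
grip_force: 0.0
```

drive_tool:
  rows:
    - [0,0,0,-0.0041,-0.0402,0,0.8]
    - [0,0,0,-0.0041,-0.0402,0,0.8]
    - [0,0,0,-0.0041,-0.0402,0,0.8]
    - [0,0,0,-0.0041,-0.0402,0,0.8]
    - [0,0,0,-0.0041,-0.0402,0,0.8]
    - [0,0,0,-0.0041,-0.0402,0,0.8]
    - [0,0,0,-0.0038,-0.0405,0,0.8]
    - [0,0,0,0,0,0,0.8]

```text
time: 2.95
tool_pos: [0.5269, 0.1345, 0.2317]
tcp_rot: [-0.731, 3.053, -0.006]
wrist_force: [-0.2, 0.6, 0.6]
width: 0.8
grip_force: 0.0
```

```bash
python3 d.py 0.525 0.141 0.025
```

```text
t 2.95 pos [0.5269 0.1345 0.2317] yaw_y 116.94 z [ 0.003  -0.0029 -1.    ] w 0.8 grip 0.0 F [-0.2  0.6  0.6]
tool delta [-0.001   0.0075  0.2067]
```

drive_tool:
  rows:
    - [0,0,0,0,0,0.035,0.8]
    - [0,0,0,0,0,0.035,0.8]
    - [0,0,0,0,0,0.035,0.8]
    - [0,0,0,0,0,0.02,0.8]
    - [0,0,0,0,0,0,0.8]
    - [0,0,0,0,0,0,0.8]

```text
time: 3.45
tool_pos: [0.5222, 0.1403, 0.1053]
tcp_rot: [0.742, -3.049, -0.0]
wrist_force: [0.7, 0.0, -0.2]
width: 0.799
grip_force: 0.0
```

```bash
python3 d.py 0.525 0.141 0.025; python3 - <<'E'
from h import *
ims=[]
for n in ("top","side"):
    p=read_camera(n); u,v=map(int,proj(p,[[0.525,.141,.05]])[0]); 
    ims.append(cv2.resize(p["color"][v-50:v+50,u-50:u+50,::-1],None,fx=4,fy=4,interpolation=cv2.INTER_CUBIC))
cv2.imwrite("pics/g1.png",np.hstack(ims))
E
```

```text
t 3.45 pos [0.5222 0.1403 0.1053] yaw_y 117.36 z [-3.1e-03 -6.0e-04 -1.0e+00] w 0.799 grip 0.0 F [ 0.7  0.  -0.2]
tool delta [-0.003  -0.0008  0.0802]
```

View pics/g1.png

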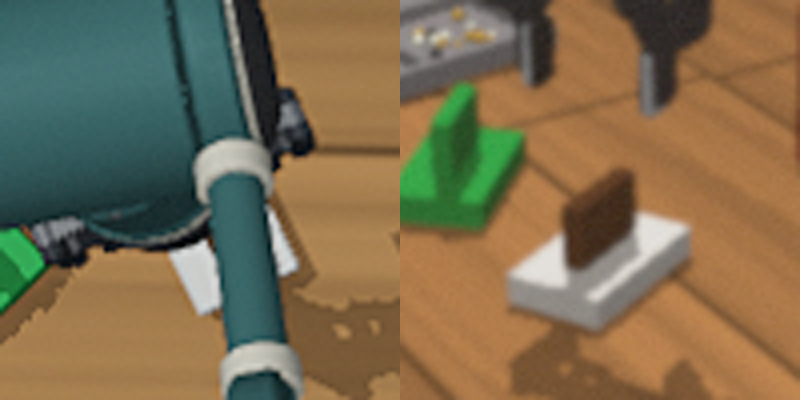

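The side crop shows the bar centred at about (601,203), against (600,200) predicted, and the open fingers lie on either side of it. I descend with the opening narrowed, to stay clear of the green decoy.

drive_tool:
  rows:
    - [0,0,0,-0.003,-0.001,0.02,0.5]
    - [0,0,0,0,0,0.02,0.5]
    - [0,0,0,0,0,0.02,0.5]
    - [0,0,0,0,0,0.015,0.5]
    - [0,0,0,0,0,0.005,0.5]
    - [0,0,0,0,0,0,0.5]

```text
time: 4.05
tool_pos: [0.527, 0.1411, 0.0269]
tcp_rot: [-0.745, 3.051, 0.0]
wrist_force: [-0.6, 0.1, 0.3]
width: 0.495
grip_force: 0.0
```

```bash
python3 d.py 0.525 0.141 0.025
```

```text
t 4.05 pos [0.527  0.1411 0.0269] yaw_y 117.44 z [ 5.e-04  1.e-04 -1.e+00] w 0.495 grip 0.0 F [-0.6  0.1  0.3]
tool delta [0.0018 0.0009 0.0019]
```

drive_tool:
  rows:
    - [0,0,0,0.002,0,0.001,0.5]
    - [0,0,0,0,0,0,0]
    - [0,0,0,0,0,0,0]
    - [0,0,0,0,0,0,0]
    - [0,0,0,0,0,0,0]
    - [0,0,0,0,0,0,0]
    - [0,0,0,0,0,0,0]
    - [0,0,0,0,0,0,0]
  force: 70

```text
time: 4.72
tool_pos: [0.5261, 0.1403, 0.027]
tcp_rot: [-0.745, 3.049, 0.0]
wrist_force: [-0.6, 0.3, 6.5]
width: 0.159
grip_force: 69.3
```

```bash
python3 d.py 0.525 0.141 0.025
```

```text
t 4.72 pos [0.5261 0.1403 0.027 ] yaw_y 117.45 z [ 2.6e-03  8.0e-04 -1.0e+00] w 0.159 grip 69.31164622306824 F [-0.6  0.3  6.5]
tool delta [0.0007 0.0011 0.002 ]
```

drive_tool:
  rows:
    - [0,0,0,0,0,-0.01,0]
    - [0,0,0,0,0,-0.02,0]
    - [0,0,0,0,0,-0.02,0]
    - [0,0,0,0,0,-0.02,0]
    - [0,0,0,0,0,-0.02,0]
    - [0,0,0,0,0,-0.01,0]
    - [0,0,0,0,0,0,0]
    - [0,0,0,0,0,0,0]

```text
time: 5.38
tool_pos: [0.5248, 0.1398, 0.1255]
tcp_rot: [-0.745, 3.051, -0.0]
wrist_force: [0.0, -0.4, -2.8]
width: 0.15
grip_force: 68.2
```

```bash
python3 d.py 0.4775 -0.1515 0.127;  python3 - <<'E'
from h import *
p=read_camera("side"); u,v=map(int,proj(p,[[0.525,.141,.13]])[0]); print(u,v)
cv2.imwrite("pics/g2.png",cv2.resize(p["color"][v-50:v+50,u-60:u+60,::-1],None,fx=5,fy=5,interpolation=cv2.INTER_CUBIC))
E
```

```text
t 5.38 pos [0.5248 0.1398 0.1255] yaw_y 117.46 z [ 8.e-04  1.e-04 -1.e+00] w 0.15 grip 68.22711110115051 F [ 0.  -0.4 -2.8]
tool delta [ 0.1763 -0.2367 -0.0016]
288 171
```

View pics/g2.png

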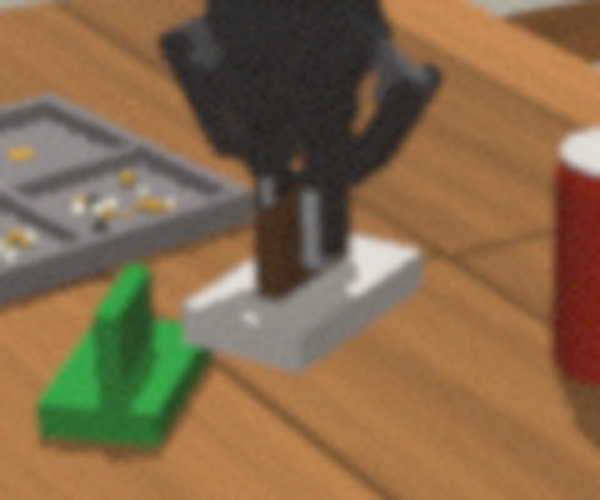

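The cover is held level by its bar. Next I turn it to the press yaw (about 12.5°) and carry it over.

drive_tool:
  rows:
    - [0,0,5,0,0,-0.005,0]
    - [0,0,5,0,0,0,0]
    - [0,0,5,0,0,0,0]
    - [0,0,0,0,0,0,0]
    - [0,0,0,0,0,0,0]

```text
time: 5.85
tool_pos: [0.5235, 0.1396, 0.1284]
tcp_rot: [0.344, -3.119, 0.001]
wrist_force: [-0.6, -0.1, -2.6]
width: 0.157
grip_force: 68.3
```

```bash
python3 d.py 0.478 -0.152 0.13
```

```text
t 5.85 pos [0.5235 0.1396 0.1284] yaw_y 102.6 z [-3.3e-03 -7.0e-04 -1.0e+00] w 0.157 grip 68.2696795463562 F [-0.6 -0.1 -2.6]
tool delta [ 0.108  -0.2746 -0.0012]
```

drive_tool:
  rows:
    - [0,0,0,0.006,-0.016,0,0]
    - [0,0,0,0.014,-0.036,0,0]
    - [0,0,0,0.014,-0.036,0,0]
    - [0,0,0,0.014,-0.036,0,0]
    - [0,0,0,0.014,-0.036,0,0]
    - [0,0,0,0.014,-0.036,0,0]
    - [0,0,0,0.014,-0.036,0,0]
    - [0,0,0,0.014,-0.034,0,0]

```text
time: 6.52
tool_pos: [0.4795, -0.144, 0.1296]
tcp_rot: [0.345, -3.122, -0.0]
wrist_force: [1.4, 0.8, -3.8]
width: 0.151
grip_force: 68.8
```

drive_tool:
  rows:
    - [0,0,0,0.004,-0.009,0,0]
    - [0,0,0,0,0,0,0]
    - [0,0,0,0,0,0,0]
    - [0,0,0,0,0,0,0]

```text
time: 6.85
tool_pos: [0.4783, -0.1509, 0.1297]
tcp_rot: [0.342, -3.122, -0.002]
wrist_force: [0.7, -0.5, -2.4]
width: 0.153
grip_force: 69.2
```

```bash
python3 d.py 0.478 -0.152 0.08; python3 - <<'E'
from h import *
ims=[]
for n in ("top","side"):
    p=read_camera(n); u,v=map(int,proj(p,[[0.494,-.149,.07]])[0]); print(u,v)
    ims.append(cv2.resize(p["color"][v-60:v+60,u-50:u+50,::-1],None,fx=4,fy=4,interpolation=cv2.INTER_CUBIC))
cv2.imwrite("pics/g3.png",np.hstack(ims))
E
```

```text
t 6.85 pos [ 0.4783 -0.1509  0.1297] yaw_y 102.52 z [-0.001   0.0011 -1.    ] w 0.153 grip 69.19351100921631 F [ 0.7 -0.5 -2.4]
tool delta [ 0.0005 -0.001   0.0497]
402 249
353 260
```

View pics/g3.png

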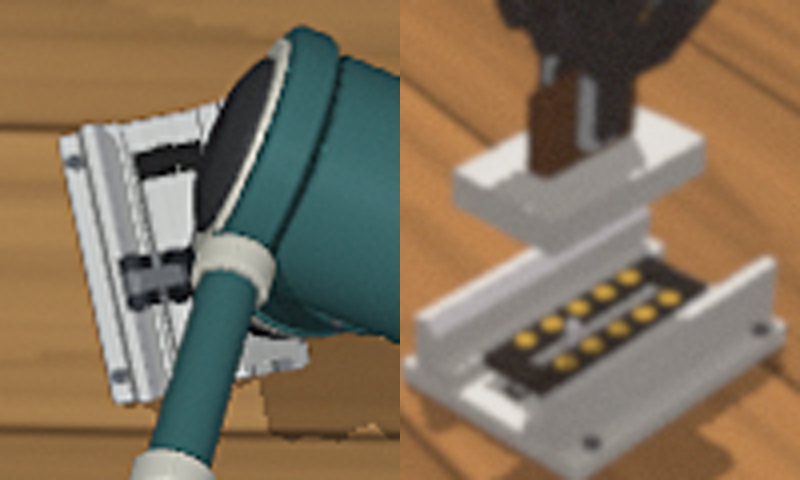

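The side crop shows the pin at (572,325) and the cover level, with its right end corner at (705,145) and left at (455,180). I'll cross-check the pin and cover positions from this view.

```bash
python3 - <<'E'
from h import *
p=read_camera("side"); f=lambda x,y:((x-400+.5)/4-.5+303,(y+.5)/4-.5+200)
q=atz(p,[f(572,323)],.031)[0]; print("pin side",q)
a=np.radians(12.5);c,n=np.cos(a),np.sin(a)
d=q[:2]-[.4936,-.1489]; print("in press",d@[c,n],d@[-n,c])
g=lambda P:[(round(4*(u-303+.5)-.5+400),round(4*(v-200+.5)-.5)) for u,v in proj(p,P)]
def box(x,y,z,hx,hy): return [(x+c*i*hx-n*j*hy,y+n*i*hx+c*j*hy,z) for i,j in((1,1),(1,-1),(-1,-1),(-1,1))]
print("cover top",g(box(.4775,-.1505,.1027+.018,.05,.03)))
print("cover bot",g(box(.4775,-.1505,.1027,.05,.03)))
print("pad",g(box(.4936,-.1489,.025,.058,.019)))
E
```

```text
pin side [ 0.47750842 -0.14824709  0.031     ]
in press -0.015568829415269752 0.004120287549981084
cover top [(605, 95), (705, 142), (553, 228), (452, 175)]
cover bot [(604, 129), (703, 177), (552, 264), (452, 210)]
pad [(651, 259), (712, 290), (545, 394), (484, 359)]
```

Both views agree within about 1 px, and the pin sits at about x = -16 mm in the press. I descend to just above the crests with a 1.5 mm y correction.

drive_tool:
  rows:
    - [0,0,0,0,-0.0015,0.01,0]
    - [0,0,0,0,0,0.015,0]
    - [0,0,0,0,0,0.015,0]
    - [0,0,0,0,0,0.01,0]
    - [0,0,0,0,0,0.005,0]
    - [0,0,0,0,0,0,0]
    - [0,0,0,0,0,0,0]
  force: 90

```text
time: 7.58
tool_pos: [0.479, -0.1532, 0.0751]
tcp_rot: [0.342, -3.123, -0.0]
wrist_force: [0.1, 0.2, -2.7]
width: 0.146
grip_force: 90.9
```

```bash
python3 d.py 0.4785 -0.1528 0.06
```

```text
t 7.58 pos [ 0.479  -0.1532  0.0751] yaw_y 102.48 z [-5.e-04  1.e-04 -1.e+00] w 0.146 grip 90.91898918151855 F [ 0.1  0.2 -2.7]
tool delta [0.0004 0.0005 0.0151]
```

drive_tool:
  rows:
    - [0,0,0,0,0,0.003,0]
    - [0,0,0,0,0,0.003,0]
    - [0,0,0,0,0,0.003,0]
    - [0,0,0,0,0,0.003,0]
    - [0,0,0,0,0,0.002,0]
    - [0,0,0,0,0,0,0]
    - [0,0,0,0,0,0,0]

```text
time: 8.17
tool_pos: [0.4788, -0.1534, 0.0611]
tcp_rot: [0.341, -3.123, -0.0]
wrist_force: [-0.1, 0.1, -3.2]
width: 0.148
grip_force: 91.0
```

drive_tool:
  rows:
    - [0,0,0,0,0,0.002,0]
    - [0,0,0,0,0,0.001,0]
    - [0,0,0,0,0,0.001,0]
    - [0,0,0,0,0,0,0]
    - [0,0,0,0,0,0,0]

```text
time: 8.58
tool_pos: [0.4789, -0.1534, 0.0572]
tcp_rot: [0.341, -3.123, -0.0]
wrist_force: [-0.2, 0.1, -2.9]
width: 0.146
grip_force: 91.1
```

There is no contact force with the underside at about 30 mm, so the hole is already over the pin. I go on down onto the pad.

drive_tool:
  rows:
    - [0,0,0,0,0,0.002,0]
    - [0,0,0,0,0,0.002,0]
    - [0,0,0,0,0,0.001,0]
    - [0,0,0,0,0,0,0]
    - [0,0,0,0,0,0,0]
    - [0,0,0,0,0,0,0]

```text
time: 9.08
tool_pos: [0.4789, -0.1534, 0.0522]
tcp_rot: [0.341, -3.123, -0.0]
wrist_force: [-0.7, 0.9, -2.4]
width: 0.146
grip_force: 91.2
```

drive_tool:
  rows:
    - [0,0,0,0,0,0.001,0]
    - [0,0,0,0,0,0.001,0]
    - [0,0,0,0,0,0.001,0]
    - [0,0,0,0,0,0,0]
    - [0,0,0,0,0,0,0]
    - [0,0,0,0,0,0,0]

```text
time: 9.58
tool_pos: [0.4789, -0.1535, 0.05]
tcp_rot: [0.341, -3.123, 0.0]
wrist_force: [-4.1, 0.6, 5.8]
width: 0.143
grip_force: 92.3
```

Pad resistance is about 8.7 N at roughly 2 mm of travel, as specified. I keep pressing.

drive_tool:
  rows:
    - [0,0,0,0,0,0.001,0]
    - [0,0,0,0,0,0.001,0]
    - [0,0,0,0,0,0.001,0]
    - [0,0,0,0,0,0,0]
    - [0,0,0,0,0,0,0]
    - [0,0,0,0,0,0,0]

```text
time: 10.08
tool_pos: [0.4789, -0.1535, 0.0474]
tcp_rot: [0.341, -3.123, -0.0]
wrist_force: [-6.0, 1.0, 10.2]
width: 0.151
grip_force: 92.8
```

drive_tool:
  rows:
    - [0,0,0,0,0,0.001,0]
    - [0,0,0,0,0,0,0]
    - [0,0,0,0,0,0,0]
    - [0,0,0,0,0,0,0]

```text
time: 10.42
tool_pos: [0.4789, -0.1535, 0.0471]
tcp_rot: [0.341, -3.123, -0.0]
wrist_force: [-8.2, 2.9, 13.3]
width: 0.148
grip_force: 93.5
```

drive_tool:
  rows:
    - [0,0,0,0,0,0.001,0]
    - [0,0,0,0,0,0,0]
    - [0,0,0,0,0,0,0]
    - [0,0,0,0,0,0,0]

```text
time: 10.75
tool_pos: [0.4789, -0.1534, 0.047]
tcp_rot: [0.341, -3.122, -0.0]
wrist_force: [-11.4, 3.4, 22.1]
width: 0.148
grip_force: 94.9
```

```bash
python3 d.py; python3 - <<'E'
from h import *
p=read_camera("side"); u,v=map(int,proj(p,[[0.487,-.151,.045]])[0]); print(u,v)
s=6; print(p["color"].shape)
cv2.imwrite("pics/g4.png",cv2.resize(p["color"][v-50:v+50,u-60:u+60,::-1],None,fx=s,fy=s,interpolation=cv2.INTER_CUBIC))
a=np.radians(12.5);c,n=np.cos(a),np.sin(a)
g=lambda P:[(round(s*(x-u+60+.5)-.5),round(s*(y-v+50+.5)-.5)) for x,y in proj(p,P)]
def box(x,y,z,hx,hy): return [(x+c*i*hx-n*j*hy,y+n*i*hx+c*j*hy,z) for i,j in((1,1),(1,-1),(-1,-1),(-1,1))]
for z in (.038,.043): print("cover top",z,g(box(.4779,-.1527,z,.05,.03)))
E
```

```text
t 10.75 pos [ 0.4789 -0.1534  0.047 ] yaw_y 102.47 z [-8.e-04  1.e-04 -1.e+00] w 0.148 grip 94.88545775413513 F [-11.4   3.4  22.1]
350 273
(480, 640, 3)
cover top 0.038 [(382, 233), (527, 308), (307, 446), (161, 362)]
cover top 0.043 [(383, 220), (528, 295), (307, 433), (161, 348)]
```

View pics/g4.png

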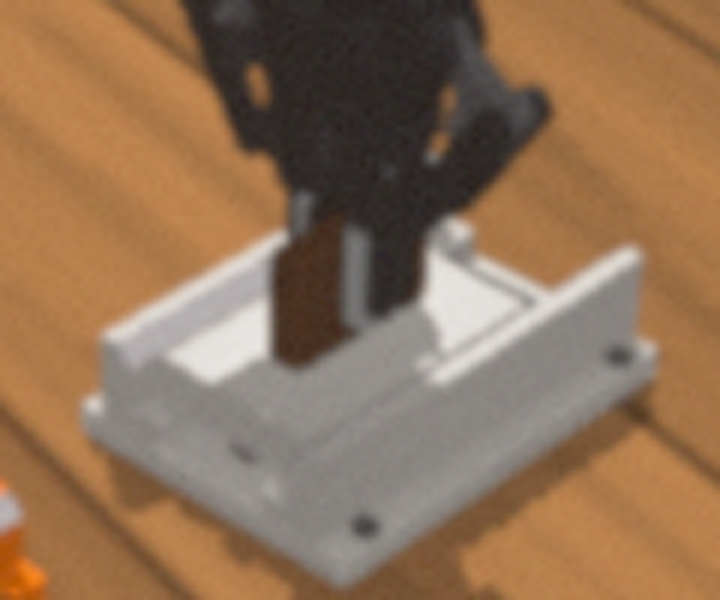

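The cover is seated between the rails. Its left corner at (163,358) and right corner at (530,303) match the prediction for an underside at 20 mm. I ease the side force and add a little more push.

drive_tool:
  rows:
    - [0,0,0,0.001,0,0.001,0]
    - [0,0,0,0,0,0,0]
    - [0,0,0,0,0,0,0]
    - [0,0,0,0,0,0,0]
    - [0,0,0,0,0,0,0]

```text
time: 11.22
tool_pos: [0.4789, -0.1535, 0.047]
tcp_rot: [-0.341, 3.122, 0.0]
wrist_force: [-11.4, 5.8, 25.9]
width: 0.152
grip_force: 95.6
```

```bash
python3 -c "
from h import *; print(status.read_state())"
```

```text
{'time': 11.2167, 'q': array([-3.60121314e-01,  1.34559140e-01,  2.13304084e+00,  9.22801684e-04,
        8.73213813e-01, -2.14882862e+00]), 'joint_vel': array([ 0.0009949 , -0.00037036, -0.0004215 , -0.00058519,  0.00017596,
       -0.00053567]), 'joint_torque': array([ -1.28117636, -25.89083433, -26.35565758,  -0.49959898,
        -3.95516843,   0.04754559]), 'tool_pos': array([ 0.47891843, -0.15346312,  0.04702835]), 'tcp_rot': array([-3.40581697e-01,  3.12205617e+00,  4.38035950e-04]), 'wrist_force': array([-11.44473267,   5.75332999,  25.87408164]), 'torque': array([0.95703437, 1.61554264, 0.00982293]), 'grip_force': 95.56950688362122, 'width': 0.15205649008091746}
```

```bash
python3 -c "
from h import *; print(workorder.finish_job())"
```

```text
the job is handed in; nothing more can be done
None
```

I handed the job in at about 11 s: the cover went over the pin, is pressed fully onto the ledges, and is still held with about 95 N of grip and 29 N down. I did no final check on the jar, can and bottle, but every move stayed well clear of them. The hand-in gave no verdict.

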